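Zero the bench comparator on its gauge block

TASK

Zero the bench comparator on the gauge block that stands under its contact. With closed fingers and without grasping anything, first switch the readout on by pressing down the raised end of its rocker switch; then press the comparator's lift lever right down and let it come back up slowly under the fingers, so that the contact lands softly on the block; then press the wide zero key of the readout fully in and let it go. Leave the two small keys, the gauge block and the other parts alone.

Things in the scene. Friction and masses are not known exactly. Their poses are not given: they have to be found in the camera images.
- comparator: Bench comparator, fixed: grey base 170 (its x) by 120 mm (its y), 36 mm high; round steel anvil, 60 mm diameter, top 55 mm up, at (-30, 0) mm; column behind at (+50, 0) mm; head over the anvil with an upright probe, solid to 175 mm, thin aerial to 188 mm. The lift lever sticks out of the head on the -y side. Origin: middle of the underside, z up, front to its -x.
- readout: Readout, fixed: grey housing 150 (its x) by 210 mm (its y); level key deck in front (x -75 to 0 mm), 40 mm high; tilted display behind, 87 mm high, thin aerial at the right rear to 110 mm. In a row at x = -40 mm from +y to -y: wide zero key y = +66, small square keys y = +10 and -16, rocker switch y = -74 mm. Origin: middle of the underside, z up, front to its -x.
- lever_pad (a point): Middle of the top of the lift lever's round black press pad (26 mm diameter); at rest at comparator (-30, -121, about 139) mm, leaning 0.3 rad (outer edge up). Pressed straight down it sinks about 30 mm to its stop, ends level and drifts about 5 mm outward (comparator -y). Takes 1 to 2 N; a spring brings it back.
- lift_lever (a joint): Angle of the lift lever about its pivot (comparator (-30, -33, 103) mm, 95 mm from the pad), rad: 0 at rest with the contact on the gauge block, 0.33 pressed right down against its stop. Below 0 only if the block is gone.
- spindle (a joint): Height of the contact over the gauge block's top as set up, m: 0 resting on the block, about 0.010 with the lever right down. The contact (8 mm ball end) is geared to the lever, 30 mm of height per rad. If the lever is let go suddenly it snaps down at over 0.2 m/s.
- rocker_raised_end (a point): Point on the raised front (-x) end of the black rocker switch (42 mm along readout x, 24 mm along y; pivot at readout (-40, -74, 41) mm), 14 mm from the pivot, 47 mm above the bench when off. Pressed straight down about 5 mm (up to 4 N) it flips over centre and stays on.
- rocker (a joint): Angle of the rocker switch, rad: 0 off (front end raised), 0.36 on (front end down). It rests at one or the other.
- zero_key_top (a point): Middle of the top of the wide zero key (44 mm along readout y, 20 mm along x), 8 mm above the deck, 48 mm above the bench; presses straight down 5 mm against a spring (1.5 to 4 N).
- zero_key (a joint): Travel of the zero key, m: 0 released, 0.005 fully in.
- small_key_left_top (a point): Middle of the top of the small square key (15 mm) nearer the zero key, 48 mm above the bench; not to be pressed.
- small_key_left (a joint): Travel of that key, m: 0 released, 0.005 in.
- small_key_right_top (a point): Middle of the top of the small square key (15 mm) nearer the rocker, 48 mm above the bench; not to be pressed.
- small_key_right (a joint): Travel of that key, m: 0 released, 0.005 in.
- gauge_block: Loose steel gauge block, 9 by 30 mm and 20 mm high, standing on the anvil under the contact. Origin: middle of its underside.
- brass_pin: Loose stepped pin, 16 mm diameter, 35 mm high, standing on the bench on the comparator's +y side. Origin: middle of its underside.
- step_block: Loose steel step block, 20 by 60 mm, 20 mm high, lying beside the base on the comparator's +y side. Origin: middle of its underside.
- loupe: Loose black loupe, 37 mm diameter, 35 mm high, on the bench behind the work. Origin: middle of its underside.

How it is judged:
On the way, in this order (a step that is already met when the one before it is completed fails the run):
1. the readout is switched on at its rocker (value of joint rocker above 0.3 rad), for 0.1 s.
2. the lift lever is pressed right down (value of joint lift_lever above 0.28 rad and value of joint rocker above 0.3 rad), for 0.1 s.
3. the lever is back up and the contact rests on the block (value of joint lift_lever below 0.04 rad and value of joint spindle between -0.001 and 0.001 m), for 0.2 s.
4. the zero key is pressed in with the contact on the block (value of joint zero_key above 0.004 m and value of joint spindle below 0.001 m and value of joint rocker above 0.3 rad), for 0.1 s.
At the end, for the whole second after the job is handed in: The rocker is flipped on (over 0.3 rad), the zero key released (within 1 mm), the lift lever up (under 0.04 rad), and the contact rests on the gauge block (within 1 mm), which is where it stood (within 4 mm) (all of step 3 and value of joint rocker above 0.3 rad and value of joint zero_key below 0.001 m and distance of gauge_block from where it was at the start of the episode below 0.004 m); the robot touches nothing.
It fails at once if a small key is pressed (over 2.5 mm) (value of joint any of small_key_left, small_key_right above 0.0025 m).
It fails at once if the contact is dropped on the block (coming down faster than 0.15 m/s) (velocity of joint spindle below -0.15 m/s).
It fails at once if the gauge block is touched by the robot, shifted or lifted (over 6 mm) (contact force between gauge_block and the arm above 0.5 N or contact force between gauge_block and the fingers above 0.5 N or distance of gauge_block from where it was at the start of the episode above 0.006 m).
It fails at once if the pin, step block or loupe is moved or lifted (over 15 mm) (distance of any of brass_pin, step_block, loupe from where it was at the start of the episode above 0.015 m).
It also fails if it takes over 61 s, if anything falls off the work surface, if the arm or the gripper's body presses on something with over 40 N, if the wrist force passes 120 N, or if a joint passes its speed limit or range.

ROBOT

A 6-joint arm with a two-finger parallel gripper is mounted at the origin on a cart in front of the work surface, level with it; the furniture and walls round the work are solid. World frame = base frame: x ahead of the robot, y to its left, z up, the work surface at z = 0. Lengths are in m, angles in rad, forces in N, time in s.
With the tool pointing down it reaches from about 0.4 to 0.825 m from the base axis. Payload 7 kg.
Tool frame: the origin (TCP) lies at the very end of the fingers, on their centre line; the grasp point (between the pads) lies robot.tcp_to_grasp behind it (robot.tcp_to_grasp is the distance from the TCP to the grasp point, in m); z points along the fingers, y is the line along which they close (so a half turn about z gives the same grasp; the last joint's range is limited). The gripper opens to 88 mm and grips with 3 to 60 N. Pads are 19 mm wide; open, the fingers measure 130 mm over their backs; the gripper's body (78 mm by 193 mm) begins 47 mm behind the grasp point.
Start: joints at [-0.917, 0.359, 0.012, 0, -1.224, -0.288], TCP at [0.241, -0.63, 0.227] pointing down, gripper open.
Joint ranges: [-3.07, 3.07], [-1.43, 2.12], [-1.02, 1.25], [-3.03, 1.67], [-3.05, -0], [-3.03, 3.03]. Speed limits (rad/s): [2.39, 2.39, 3.01, 3.14, 3.14, 3.14].

INTERFACE

Orientations are given as a rotation vector (axis times angle).
In Python, from cell import robot, optics gives the robot as it stands.
- The arm moves only by the shell command python3 -m handwheel 'ROWS'. ROWS is JSON, a list of rows, each an object of numbers: "x", "y", "z": the shift along the tool's x, y, z in m; "roll": the turn about the tool's z in degrees; "fingers": the opening, from 0 (shut) to 1 (fully open). In form: [{"x": .., "y": .., "z": .., "roll": .., "fingers": ..}, ...]. A call has 1 to 5 rows; each row shifts and turns the commanded pose from where the row before left it, along the tool's axes as they then stand; what a row does not reach is not made up. A row lasts 1/12 s, in which the tool goes at most 41.7 mm and 7.16 degrees, less where a joint would pass 70% of its speed; a pose out of reach is approached as far as the arm can. A call is refused whole if a number of a shift passes 0.0417 or a number of a turn 7.16, either way. A call with a gripper value outside its range is refused whole. The fingers move at their own pace and stop on an object; the grip force is fixed at half the most. Time passes only in rows, so rows that do not move let the fingers close. It gives the time, the measured TCP pose, the force, the opening and the grip force at its end, in the units of the state.
- robot.state(): the state, without advancing time (a new reading comes with each control period).
- optics.get_image(name): name is "side" or "top"; returns the picture (420x560x3 uint8, red, green, blue); there is no depth.
- optics.get_calibration(name): a dict with "intrinsics" (3x3 intrinsics, pixels), "D" ([k1, k2, p1, p2, k3] as OpenCV has them; the pictures are not rectified), "R" (3x3) and "t" (3): a world point X has camera coordinates R X + t. Camera axes: x right, y down, z forward; pixel columns grow to the right and rows downward; lengths in m; the calibration is good to about 2 mm. A picture is of the moment at which its call begins. get_calibration takes no time and is no camera call.
- robot.finish_job(): hands the job in; it is judged then, once.
Trained networks look in the newest picture that a camera, given by its name, has taken for a name from the list of things; names that differ only in an ending like _2 or _b are one class to them, and where a whole thing is asked for, a point or a joint stands for the part that bears it (a point fixed in the world has none). Each returns a list of dicts, best first, with "p" (0 to 1); they miss things now and then, are a little off and sometimes report something else, mostly with a low value. They report only what shows in the picture. A call takes as long as a camera call.
- optics.recognise(camera, label): "position" ([x, y, z] in m, in the coordinates of the camera as it stood for that picture, good to about 4 mm: the middle of the surface that is visible of it).
- optics.mark_of(camera, label): "position" ([x, y, z] in m, in the coordinates of the camera as it stood for that picture, good to about 4 mm: a listed point, or the origin of a listed thing).
The state is a dict: "t": time; "joint_pos": joint angles; "qd": joint speeds; "effort": joint torques, N m; "position": TCP position; "tool_rot": TCP orientation; "contact_force": force on the tool from outside, world axes, zero at the start; "torque": the same for the moment, N m; "finger_gap": finger opening in m; "grasp_force": force on a finger pad.
Only numpy, scipy, OpenCV 4.12 (cv2) and the standard library are available. Lean on these libraries where they do the work, as an engineer would, in place of code of your own. Each camera call takes 0.05 s, during which the arm holds its last target. There are 200 camera calls.

## Working session

There is one attempt and no reset: what is moved stays moved. The work goes in short steps, Python scripts to look and compute and a shell command to move; the robot and the scene stay as the last step left them, time stands still between calls to the robot, and variables do not carry over. Pictures are saved under pics/ and viewed, at most 10 in all, crops included, and the job is handed in when it is done.

```bash
mkdir -p pics; cat > h.py <<'E'
from cell import robot, optics
import numpy as np, cv2
def look(cam,fn=None):
    im=optics.get_image(cam)
    if fn: cv2.imwrite('pics/'+fn,im[:,:,::-1])
    return im
def W(cam,p):
    c=optics.get_calibration(cam); return np.array(c['R']).T@(np.array(p)-np.array(c['t']))
def px(cam,X):
    c=optics.get_calibration(cam)
    return cv2.projectPoints(np.array([X],float),cv2.Rodrigues(np.array(c['R']))[0],np.array(c['t'],float),np.array(c['intrinsics']),np.array(c['D']))[0].ravel()
E
python3 - <<'E'
from h import *
for cam in('side','top'):
    look(cam,cam+'0.png')
    for l in['comparator','readout','lever_pad','rocker_raised_end','zero_key_top','small_key_left_top','small_key_right_top','gauge_block','loupe']:
        for d in optics.mark_of(cam,l)[:2]: 
            X=W(cam,d['position']); print(cam,l,round(d['p'],2),X.round(4),px(cam,X).round(0))
s=robot.state();print(s['t'],s['position'],s['tool_rot'],s['finger_gap'])
E
```

```text
side comparator 0.89 [ 0.5361 -0.1938  0.0034] [309. 213.]
side readout 0.8 [0.5254 0.1824 0.0031] [266. 299.]
side lever_pad 0.6 [ 0.4801 -0.3046  0.1391] [339. 162.]
side rocker_raised_end 0.72 [0.4622 0.1191 0.0478] [299. 276.]
side zero_key_top 0.53 [0.4931 0.2489 0.0481] [268. 310.]
side small_key_left_top 0.71 [0.4942 0.2537 0.0481] [266. 311.]
side small_key_left_top 0.52 [0.4872 0.2005 0.0447] [278. 297.]
side small_key_right_top 0.49 [0.4812 0.1731 0.0475] [284. 289.]
side gauge_block 0.61 [ 0.5064 -0.1929  0.0546] [319. 202.]
side loupe 0.72 [ 7.086e-01  2.270e-02 -6.000e-04] [228. 244.]
top comparator 0.92 [ 0.5423 -0.1967 -0.0012] [349. 225.]
top readout 0.84 [5.240e-01 1.819e-01 2.000e-04] [214. 228.]
top lever_pad 0.69 [ 0.4779 -0.3066  0.142 ] [402. 248.]
top rocker_raised_end 0.68 [ 0.6077 -0.1164  0.0021] [321. 202.]
top rocker_raised_end 0.62 [0.4583 0.1158 0.0523] [235. 252.]
top zero_key_top 0.67 [0.4954 0.2527 0.0428] [185. 237.]
top zero_key_top 0.5 [0.48   0.1738 0.0447] [214. 243.]
top small_key_left_top 0.42 [0.4846 0.1984 0.0489] [205. 241.]
top small_key_right_top 0.49 [0.481  0.1731 0.0465] [214. 243.]
top loupe 0.73 [ 0.7068  0.028  -0.0009] [271. 166.]
1.0 [ 0.24139149 -0.6303154   0.22652287] [ 5.71301645e-01 -3.08920897e+00 -1.14195505e-04] 0.08792489812964406
```

View pics/side0.png

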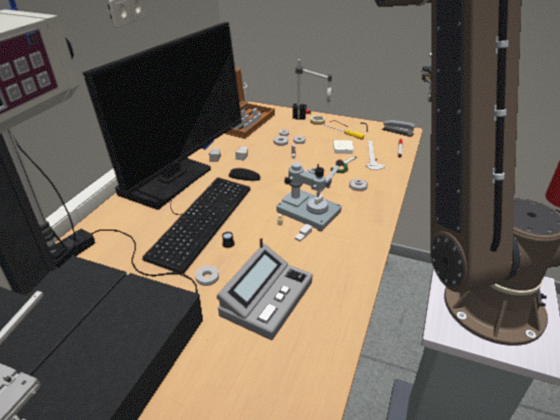

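View pics/top0.png

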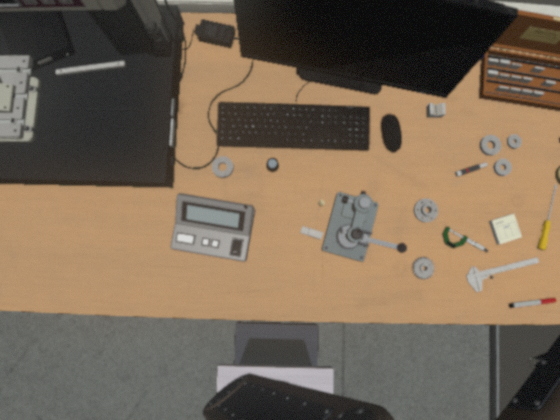

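```bash
cat >> h.py <<'E'
from scipy.spatial.transform import Rotation as Ro
def fit(L,P):
    L=np.array(L,float)/1000;P=np.array(P,float);l=L-L.mean(0);p=P-P.mean(0)
    a=np.arctan2((l[:,0]*p[:,1]-l[:,1]*p[:,0]).sum(),(l*p).sum())
    R=np.array([[np.cos(a),-np.sin(a)],[np.sin(a),np.cos(a)]]);t=P.mean(0)-R@L.mean(0)
    print('yaw',np.degrees(a).round(1),'t',t.round(4),'res mm',((P-L@R.T-t)*1e3).round(1).tolist());return R,t
E
python3 - <<'E'
from h import *
R,t=fit([(0,0),(0,0),(-54,-74),(-54,-74),(-40,66),(-40,66),(-40,10),(-40,10),(-40,-16),(-40,-16)],[(.5254,.1824),(.524,.1819),(.4622,.1191),(.4583,.1158),(.4931,.2489),(.4954,.2527),(.4872,.2005),(.4846,.1984),(.4812,.1731),(.481,.1731)])
for n,q in dict(rock=(-58,-74),zero=(-40,66)).items(): print(n,t+R@np.array(q)/1e3)
R,t=fit([(0,0),(0,0),(-30,-121),(-30,-121),(-30,0)],[(.5361,-.1938),(.5423,-.1967),(.4801,-.3046),(.4779,-.3066),(.5064,-.1929)])
for n,q in dict(pad=(-30,-121),padlow=(-30,-126)).items(): print(n,t+R@np.array(q)/1e3)
s=robot.state();print(Ro.from_rotvec(s['tool_rot']).as_matrix().round(3),s['contact_force'],robot.tcp_to_grasp)
E
```

```text
yaw -8.6 t [0.5241 0.1822] res mm [[1.3, 0.2], [-0.1, -0.3], [2.5, 2.1], [-1.4, -1.2], [-1.2, -4.5], [1.1, -0.7], [1.2, 2.5], [-1.4, 0.4], [-0.9, 0.8], [-1.1, 0.8]]
rock [0.45569973 0.1176368 ]
zero [0.49433943 0.25339753]
yaw -14.2 t [ 0.5378 -0.1964] res mm [[-1.7, 2.6], [4.5, -0.3], [0.9, 1.8], [-1.3, -0.2], [-2.4, -3.8]]
pad [ 0.4791704  -0.30638119]
padlow [ 0.47794768 -0.31122938]
[[-0.934 -0.358 -0.   ]
 [-0.358  0.934  0.   ]
 [-0.     0.    -1.   ]] [0.51114996 0.10778796 0.05946322] 0.0188
```

```bash
python3 -m handwheel '[{"roll":7,"fingers":0},{"roll":7,"fingers":0},{"roll":7,"fingers":0},{"roll":7,"fingers":0},{"roll":1.6,"fingers":0}]'
python3 -m handwheel '[{"x":-0.035,"fingers":0},{"x":-0.035,"fingers":0},{"x":-0.03,"fingers":0},{"fingers":0},{"fingers":0}]'
python3 -m handwheel '[{"y":0.03,"fingers":0},{"y":0.04,"fingers":0},{"y":0.04,"fingers":0},{"y":0.04,"fingers":0},{"y":0.04,"fingers":0}]'
```

```text
invalid input at $[0]: expected keys x, y, z, roll, fingers
invalid input at $[0]: expected keys x, y, z, roll, fingers
invalid input at $[0]: expected keys x, y, z, roll, fingers
```

```bash
python3 -m handwheel '[{"x":0,"y":0,"z":0,"roll":7,"fingers":0},{"x":0,"y":0,"z":0,"roll":7,"fingers":0},{"x":0,"y":0,"z":0,"roll":7,"fingers":0},{"x":0,"y":0,"z":0,"roll":7,"fingers":0},{"x":0,"y":0,"z":0,"roll":1.6,"fingers":0}]'
python3 -m handwheel '[{"x":-0.035,"y":0,"z":0,"roll":0,"fingers":0},{"x":-0.035,"y":0,"z":0,"roll":0,"fingers":0},{"x":-0.03,"y":0,"z":0,"roll":0,"fingers":0},{"x":0,"y":0,"z":0,"roll":0,"fingers":0},{"x":0,"y":0,"z":0,"roll":0,"fingers":0}]'
python3 -m handwheel '[{"x":0,"y":0.03,"z":0,"roll":0,"fingers":0},{"x":0,"y":0.04,"z":0,"roll":0,"fingers":0},{"x":0,"y":0.04,"z":0,"roll":0,"fingers":0},{"x":0,"y":0.04,"z":0,"roll":0,"fingers":0},{"x":0,"y":0.04,"z":0,"roll":0,"fingers":0}]'
```

```text
t: 1.42
position: [0.2414, -0.6303, 0.2266]
tool_rot: [0.248, 3.132, 0.0]
contact_force: [-0.1, 0.6, -0.1]
finger_gap: 0.0602
grasp_force: 0.0
t: 1.83
position: [0.3419, -0.6451, 0.2255]
tool_rot: [-0.234, -3.132, -0.001]
contact_force: [-0.5, -0.4, -0.3]
finger_gap: 0.0263
grasp_force: 0.0
t: 2.25
position: [0.3677, -0.456, 0.2266]
tool_rot: [0.239, 3.132, -0.0]
contact_force: [2.1, 1.7, 0.4]
finger_gap: 0.001
grasp_force: 0.0
```

```bash
python3 -m handwheel '[{"x":0,"y":0.04,"z":0,"roll":0,"fingers":0},{"x":0,"y":0.04,"z":0,"roll":0,"fingers":0},{"x":0,"y":0.04,"z":0,"roll":0,"fingers":0},{"x":0,"y":0.04,"z":0,"roll":0,"fingers":0},{"x":0,"y":0.04,"z":0,"roll":0,"fingers":0}]'
python3 -m handwheel '[{"x":0,"y":0.04,"z":0,"roll":0,"fingers":0},{"x":0,"y":0.04,"z":0,"roll":0,"fingers":0},{"x":0,"y":0.04,"z":0,"roll":0,"fingers":0},{"x":0,"y":0.04,"z":0,"roll":0,"fingers":0},{"x":0,"y":0.04,"z":0,"roll":0,"fingers":0}]'
python3 -m handwheel '[{"x":0,"y":0.04,"z":0,"roll":0,"fingers":0},{"x":0,"y":0.04,"z":0,"roll":0,"fingers":0},{"x":0,"y":0.04,"z":0,"roll":0,"fingers":0},{"x":0,"y":0.04,"z":0,"roll":0,"fingers":0},{"x":0,"y":0,"z":0,"roll":0,"fingers":0}]'
```

```text
t: 2.67
position: [0.3979, -0.2584, 0.227]
tool_rot: [0.238, 3.131, -0.0]
contact_force: [0.7, 0.4, 0.5]
finger_gap: 0.0006
grasp_force: 0.0
t: 3.08
position: [0.4282, -0.0608, 0.2272]
tool_rot: [0.238, 3.131, 0.001]
contact_force: [0.8, -1.5, 0.4]
finger_gap: 0.0003
grasp_force: 0.0
t: 3.5
position: [0.454, 0.1007, 0.227]
tool_rot: [0.231, 3.131, 0.002]
contact_force: [1.2, -0.6, 1.3]
finger_gap: 0.0005
grasp_force: 0.0
```

```bash
python3 -m handwheel '[{"x":0,"y":0.017,"z":0.03,"roll":0,"fingers":0},{"x":0,"y":0,"z":0.04,"roll":0,"fingers":0},{"x":0,"y":0,"z":0.04,"roll":0,"fingers":0},{"x":0,"y":0,"z":0.03,"roll":0,"fingers":0},{"x":0,"y":0,"z":0.021,"roll":0,"fingers":0}]'
python3 -m handwheel '[{"x":0,"y":0,"z":0,"roll":0,"fingers":0},{"x":0,"y":0,"z":0,"roll":0,"fingers":0}]'
python3 - <<'E'
from h import *
a=look('side');b=look('top')
s=robot.state();p=px('side',s['position']);q=px('top',s['position']);print(p,q)
f=lambda im,u,v:cv2.resize(im[v-35:v+35,u-35:u+35],(400,400),interpolation=cv2.INTER_CUBIC)
cv2.imwrite('pics/r1.png',np.hstack([f(a,*p.astype(int)),f(b,*q.astype(int))])[:,:,::-1])
E
```

```text
t: 3.92
position: [0.4539, 0.1114, 0.0632]
tool_rot: [-0.238, -3.131, 0.002]
contact_force: [0.2, -0.5, 0.3]
finger_gap: 0.0003
grasp_force: 0.0
t: 4.08
position: [0.4551, 0.112, 0.0654]
tool_rot: [-0.237, -3.131, 0.003]
contact_force: [-0.1, 0.3, 0.2]
finger_gap: 0.0005
grasp_force: 0.0
[302.1612384  269.04920837] [235.45189413 252.69504211]
```

View pics/r1.png

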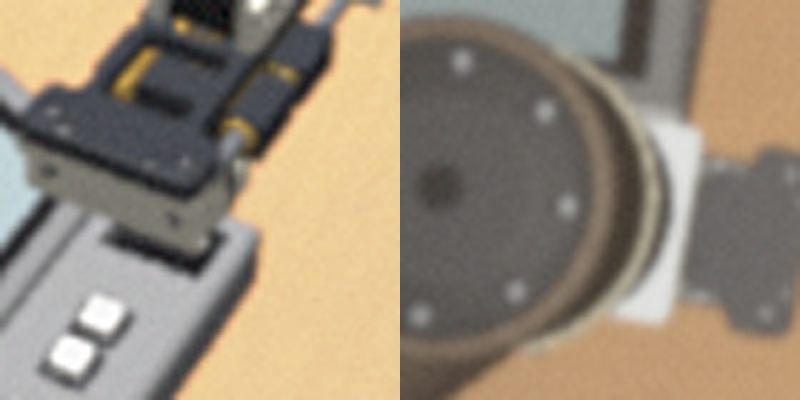

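The side crop shows the closed tip (about (200,240)) just above the front part of the black rocker, clear of the two small keys at (75,355) and (105,315). Next I shift 5 mm and press.

```bash
python3 -m handwheel '[{"x":0,"y":0.005,"z":0,"roll":0,"fingers":0},{"x":0,"y":0,"z":0.005,"roll":0,"fingers":0},{"x":0,"y":0,"z":0.005,"roll":0,"fingers":0},{"x":0,"y":0,"z":0.003,"roll":0,"fingers":0},{"x":0,"y":0,"z":0,"roll":0,"fingers":0}]'
python3 -m handwheel '[{"x":0,"y":0,"z":0.003,"roll":0,"fingers":0},{"x":0,"y":0,"z":0,"roll":0,"fingers":0}]'
python3 -m handwheel '[{"x":0,"y":0,"z":0.003,"roll":0,"fingers":0},{"x":0,"y":0,"z":0,"roll":0,"fingers":0}]'
python3 -m handwheel '[{"x":0,"y":0,"z":0.002,"roll":0,"fingers":0},{"x":0,"y":0,"z":0,"roll":0,"fingers":0}]'
```

```text
t: 4.6
position: [0.4558, 0.1176, 0.052]
tool_rot: [-0.237, -3.132, 0.001]
contact_force: [-0.0, 0.3, 0.4]
finger_gap: 0.0005
grasp_force: 0.0
t: 4.77
position: [0.456, 0.1177, 0.0491]
tool_rot: [-0.237, -3.132, 0.001]
contact_force: [-0.1, -0.1, 0.2]
finger_gap: 0.0003
grasp_force: 0.0
t: 4.93
position: [0.456, 0.1177, 0.0461]
tool_rot: [-0.237, -3.132, 0.0]
contact_force: [-0.6, -0.3, 0.4]
finger_gap: 0.0004
grasp_force: 0.0
t: 5.1
position: [0.4561, 0.1178, 0.0443]
tool_rot: [-0.237, -3.132, 0.0]
contact_force: [0.1, -0.5, -0.1]
finger_gap: 0.0003
grasp_force: 0.0
```

```bash
python3 -m handwheel '[{"x":0,"y":0,"z":0.0015,"roll":0,"fingers":0},{"x":0,"y":0,"z":0,"roll":0,"fingers":0}]'
python3 -m handwheel '[{"x":0,"y":0,"z":0.0015,"roll":0,"fingers":0},{"x":0,"y":0,"z":0,"roll":0,"fingers":0}]'
python3 -m handwheel '[{"x":0,"y":0,"z":-0.02,"roll":0,"fingers":0},{"x":0,"y":0,"z":-0.04,"roll":0,"fingers":0},{"x":0,"y":0,"z":-0.04,"roll":0,"fingers":0},{"x":0,"y":0,"z":-0.04,"roll":0,"fingers":0},{"x":0,"y":0,"z":-0.02,"roll":0,"fingers":0}]'
python3 - <<'E'
from h import *
a=look('side')
for d in optics.mark_of('side','rocker_raised_end')[:2]: print(d['p'],W('side',d['position']))
cv2.imwrite('pics/r2.png',cv2.resize(a[240:330,220:320],(800,600)[:1]*2 if 0 else (660,594),interpolation=cv2.INTER_CUBIC)[:,:,::-1])
E
```

```text
t: 5.27
position: [0.4566, 0.1179, 0.0433]
tool_rot: [0.236, 3.132, 0.0]
contact_force: [-1.5, -0.2, 5.7]
finger_gap: 0.0005
grasp_force: 2.9
t: 5.43
position: [0.4567, 0.118, 0.0428]
tool_rot: [0.235, 3.132, -0.0]
contact_force: [-6.4, -1.2, 18.9]
finger_gap: 0.0004
grasp_force: 9.5
t: 5.85
position: [0.458, 0.1186, 0.2066]
tool_rot: [0.235, 3.127, 0.005]
contact_force: [1.0, 0.2, 0.1]
finger_gap: 0.0004
grasp_force: 0.0
0.51 [0.46126833 0.1201192  0.04518056]
```

View pics/r2.png

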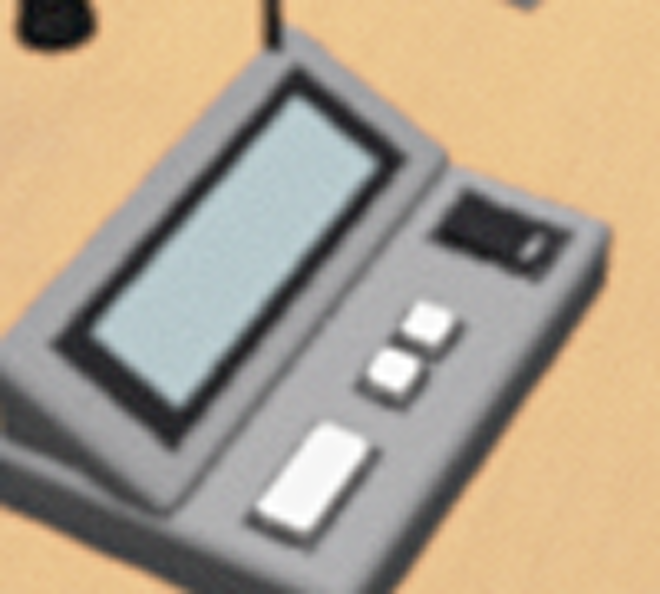

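The rocker at (500,235) may be tilted either way, so I compare it with the first picture.

```bash
python3 - <<'E'
from h import *
a=cv2.imread('pics/side0.png');b=look('side','side1.png')[:,:,::-1]
f=lambda im:cv2.resize(im[258:298,275:315],(400,400),interpolation=cv2.INTER_CUBIC)
cv2.imwrite('pics/r3.png',np.hstack([f(a),f(b)]))
print(robot.state()['position'])
E
```

```text
[0.4572541  0.11860768 0.2035872 ]
```

View pics/r3.png

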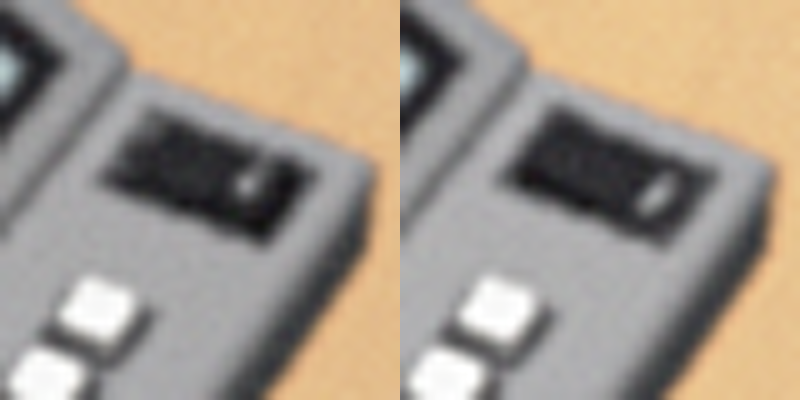

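The pale mark on the front end moved down from (250,178) to (255,192), about 1.4 image pixels or 5 mm, so the rocker has flipped on. Next is the lever.

```bash
python3 -c "
from h import *
print(robot.state()['joint_pos'])"
python3 -m handwheel '[{"x":0,"y":-0.03,"z":-0.025,"roll":0,"fingers":0},{"x":0,"y":-0.04,"z":0,"roll":0,"fingers":0},{"x":0,"y":-0.04,"z":0,"roll":0,"fingers":0},{"x":0,"y":-0.04,"z":0,"roll":0,"fingers":0},{"x":0,"y":-0.04,"z":0,"roll":0,"fingers":0}]'
python3 -m handwheel '[{"x":0,"y":-0.04,"z":0,"roll":0,"fingers":0},{"x":0,"y":-0.04,"z":0,"roll":0,"fingers":0},{"x":0,"y":-0.04,"z":0,"roll":0,"fingers":0},{"x":0,"y":-0.04,"z":0,"roll":0,"fingers":0},{"x":0,"y":-0.04,"z":0,"roll":0,"fingers":0}]'
python3 -m handwheel '[{"x":-0.02,"y":-0.03,"z":0,"roll":0,"fingers":0},{"x":-0.035,"y":0,"z":0,"roll":0,"fingers":0},{"x":-0.03,"y":0,"z":0,"roll":0,"fingers":0},{"x":0,"y":0,"z":0,"roll":0,"fingers":0}]'
python3 -c "
from h import *
print(robot.state()['joint_pos'])"
```

```text
[ 6.71972714e-01  3.47587615e-02 -4.55846646e-01  9.94573313e-05
 -1.07530047e+00 -2.39363809e+00]
t: 6.42
position: [0.4264, -0.0714, 0.2255]
tool_rot: [-0.235, -3.131, 0.0]
contact_force: [1.3, 0.5, -0.4]
finger_gap: 0.0006
grasp_force: 0.0
t: 6.83
position: [0.3964, -0.2694, 0.2254]
tool_rot: [-0.237, -3.131, -0.001]
contact_force: [1.5, 1.0, -0.9]
finger_gap: 0.0003
grasp_force: 0.0
t: 7.17
position: [0.4804, -0.3117, 0.2237]
tool_rot: [-0.238, -3.13, -0.0]
contact_force: [-0.2, 0.3, -0.5]
finger_gap: 0.0003
grasp_force: 0.0
[-2.33695569e-01  1.94740469e-01 -2.21342320e-01  4.44107419e-04
 -1.15743971e+00 -1.48934181e+00]
```

```bash
python3 -m handwheel '[{"x":0,"y":0,"z":0,"roll":-7,"fingers":0},{"x":0,"y":0,"z":0,"roll":-7,"fingers":0},{"x":0,"y":0,"z":0,"roll":-7,"fingers":0},{"x":0,"y":0,"z":0,"roll":-7,"fingers":0},{"x":0,"y":0,"z":0,"roll":-7,"fingers":0}]'
python3 -m handwheel '[{"x":0,"y":0,"z":0,"roll":-7,"fingers":0},{"x":0,"y":0,"z":0,"roll":-7,"fingers":0},{"x":0,"y":0,"z":0,"roll":-7,"fingers":0},{"x":0,"y":0,"z":0,"roll":-7,"fingers":0},{"x":0,"y":0,"z":0,"roll":-7,"fingers":0}]'
python3 -m handwheel '[{"x":0,"y":0,"z":0,"roll":-7,"fingers":0},{"x":0,"y":0,"z":0,"roll":-7,"fingers":0},{"x":0,"y":0,"z":0.03,"roll":-0.4,"fingers":0},{"x":0,"y":0,"z":0.03,"roll":0,"fingers":0},{"x":0,"y":0,"z":0,"roll":0,"fingers":0}]'
python3 - <<'E'
from h import *
a=look('side')
for d in optics.mark_of('side','lever_pad')[:2]: print(d['p'],W('side',d['position']))
s=robot.state();u,v=px('side',s['position']).astype(int);print(s['position'],u,v, px('side',[.479,-.3065,.139]))
M=Ro.from_rotvec(s['tool_rot']).as_matrix();print((M.T@(np.array([.4783,-.309,.147])-s['position'])).round(4),M.round(3))
cv2.imwrite('pics/l1.png',cv2.resize(a[v-40:v+50,u-60:u+60],(800,600),interpolation=cv2.INTER_CUBIC)[:,:,::-1])
E
```

```text
t: 7.58
position: [0.4766, -0.3098, 0.2247]
tool_rot: [0.725, -3.055, -0.002]
contact_force: [0.1, 0.3, -0.8]
finger_gap: 0.0005
grasp_force: 0.0
t: 8.0
position: [0.4766, -0.3098, 0.2248]
tool_rot: [1.61, -2.696, -0.003]
contact_force: [0.4, 0.4, 0.1]
finger_gap: 0.0003
grasp_force: 0.0
t: 8.42
position: [0.4733, -0.3083, 0.1598]
tool_rot: [1.924, -2.477, -0.015]
contact_force: [-1.7, 0.4, -1.9]
finger_gap: 0.0005
grasp_force: 0.0
0.53 [ 0.47716441 -0.30406751  0.13975936]
[ 0.47621882 -0.30994847  0.16530682] 341 154 [339.30247676 161.87438164]
[-0.0014 -0.0019  0.0183] [[-0.246 -0.969 -0.004]
 [-0.969  0.246  0.001]
 [ 0.     0.004 -1.   ]]
```

View pics/l1.png

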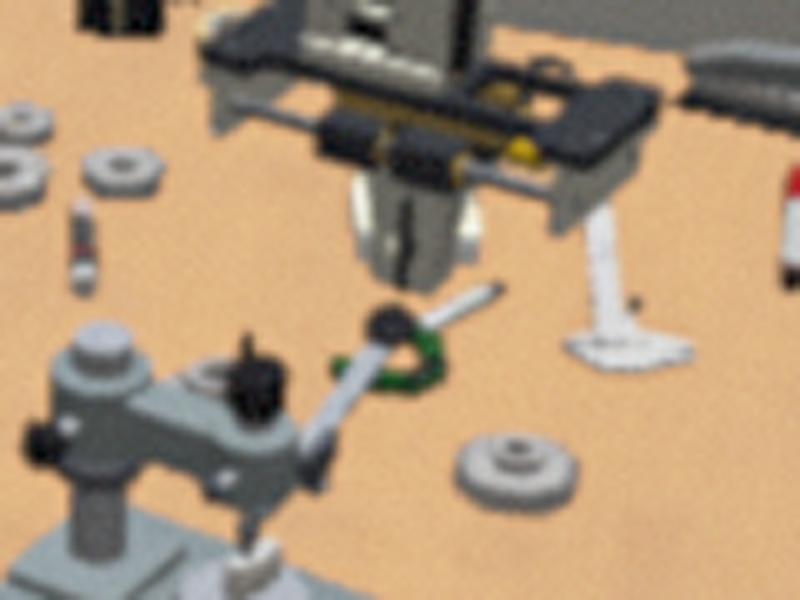

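The crop shows the closed tip (410,275) just above and beyond the black pad (393,325), with the comparator head well clear. The pad sits within 1 px of where I projected it.

```bash
python3 -m handwheel '[{"x":-0.001,"y":-0.002,"z":0.01,"roll":0,"fingers":0},{"x":0,"y":0,"z":0.006,"roll":0,"fingers":0},{"x":0,"y":0,"z":0.005,"roll":0,"fingers":0},{"x":0,"y":0,"z":0.004,"roll":0,"fingers":0},{"x":0,"y":0,"z":0,"roll":0,"fingers":0}]'
python3 -m handwheel '[{"x":0,"y":0,"z":0.004,"roll":0,"fingers":0},{"x":0,"y":0,"z":0.004,"roll":0,"fingers":0},{"x":0,"y":0,"z":0.004,"roll":0,"fingers":0},{"x":0,"y":0,"z":0.004,"roll":0,"fingers":0},{"x":0,"y":0,"z":0.003,"roll":0,"fingers":0}]'
python3 -m handwheel '[{"x":0.001,"y":0,"z":0.003,"roll":0,"fingers":0},{"x":0.001,"y":0,"z":0.002,"roll":0,"fingers":0},{"x":0,"y":0,"z":0.002,"roll":0,"fingers":0},{"x":0,"y":0,"z":0,"roll":0,"fingers":0}]'
```

```text
t: 8.93
position: [0.4793, -0.3097, 0.1412]
tool_rot: [1.929, -2.48, -0.0]
contact_force: [0.3, 0.3, 0.5]
finger_gap: 0.0004
grasp_force: 0.3
t: 9.35
position: [0.4793, -0.3097, 0.1221]
tool_rot: [1.929, -2.48, -0.0]
contact_force: [-0.7, -1.3, 0.4]
finger_gap: 0.0001
grasp_force: 0.6
t: 9.68
position: [0.4788, -0.3117, 0.1152]
tool_rot: [1.929, -2.48, -0.0]
contact_force: [-0.4, -0.6, 1.5]
finger_gap: 0.0004
grasp_force: 0.5
```

```bash
python3 -m handwheel '[{"x":0,"y":0,"z":0.002,"roll":0,"fingers":0},{"x":0,"y":0,"z":0.002,"roll":0,"fingers":0},{"x":0,"y":0,"z":0,"roll":0,"fingers":0}]'
python3 -m handwheel '[{"x":0,"y":0,"z":0.002,"roll":0,"fingers":0},{"x":0,"y":0,"z":0,"roll":0,"fingers":0}]'
```

```text
t: 9.93
position: [0.4789, -0.3117, 0.1113]
tool_rot: [1.929, -2.48, 0.0]
contact_force: [0.3, -0.7, 1.5]
finger_gap: 0.0001
grasp_force: 0.7
t: 10.1
position: [0.479, -0.3116, 0.1094]
tool_rot: [-1.929, 2.48, -0.0]
contact_force: [0.6, -1.0, 1.0]
finger_gap: 0.0005
grasp_force: 0.7
```

```bash
python3 -m handwheel '[{"x":0,"y":0,"z":0.0015,"roll":0,"fingers":0},{"x":0,"y":0,"z":0,"roll":0,"fingers":0},{"x":0,"y":0,"z":0,"roll":0,"fingers":0}]'
python3 -m handwheel '[{"x":0,"y":0,"z":0.001,"roll":0,"fingers":0},{"x":0,"y":0,"z":0,"roll":0,"fingers":0}]'
```

```text
t: 10.35
position: [0.479, -0.3118, 0.1089]
tool_rot: [-1.929, 2.479, -0.001]
contact_force: [-1.1, 0.3, 7.9]
finger_gap: 0.0004
grasp_force: 3.8
t: 10.52
position: [0.4791, -0.3118, 0.1086]
tool_rot: [-1.93, 2.479, -0.002]
contact_force: [-4.3, 1.8, 15.1]
finger_gap: 0.0
grasp_force: 6.8
```

The force jump shows the lever on its stop. I let it rise slowly.

```bash
python3 -m handwheel '[{"x":0,"y":0,"z":-0.003,"roll":0,"fingers":0},{"x":0,"y":0,"z":-0.003,"roll":0,"fingers":0},{"x":0,"y":0,"z":-0.003,"roll":0,"fingers":0},{"x":0,"y":0,"z":-0.003,"roll":0,"fingers":0},{"x":0,"y":0,"z":-0.003,"roll":0,"fingers":0}]'
python3 -m handwheel '[{"x":-0.001,"y":0,"z":-0.003,"roll":0,"fingers":0},{"x":-0.001,"y":0,"z":-0.003,"roll":0,"fingers":0},{"x":0,"y":0,"z":-0.003,"roll":0,"fingers":0},{"x":0,"y":0,"z":-0.003,"roll":0,"fingers":0},{"x":0,"y":0,"z":-0.003,"roll":0,"fingers":0}]'
python3 -m handwheel '[{"x":0,"y":0,"z":-0.002,"roll":0,"fingers":0},{"x":0,"y":0,"z":-0.002,"roll":0,"fingers":0},{"x":0,"y":0,"z":-0.002,"roll":0,"fingers":0},{"x":0,"y":0,"z":-0.002,"roll":0,"fingers":0},{"x":0,"y":0,"z":-0.002,"roll":0,"fingers":0}]'
python3 -m handwheel '[{"x":0,"y":0,"z":-0.002,"roll":0,"fingers":0},{"x":0,"y":0,"z":-0.003,"roll":0,"fingers":0},{"x":0,"y":0,"z":-0.005,"roll":0,"fingers":0},{"x":0,"y":0,"z":-0.01,"roll":0,"fingers":0},{"x":0,"y":0,"z":-0.02,"roll":0,"fingers":0}]'
python3 -m handwheel '[{"x":0,"y":0,"z":-0.035,"roll":0,"fingers":0},{"x":0,"y":0,"z":-0.02,"roll":0,"fingers":0},{"x":0,"y":0,"z":0,"roll":0,"fingers":0}]'
python3 - <<'E'
from h import *
a=cv2.imread('pics/side0.png');b=look('side')[:,:,::-1]
for l in ['lever_pad','gauge_block']:
  for d in optics.mark_of('side',l)[:2]: print(l,d['p'],W('side',d['position']))
f=lambda im:cv2.resize(im[150:230,280:360],(400,400),interpolation=cv2.INTER_CUBIC)
cv2.imwrite('pics/l2.png',np.hstack([f(a),f(b)]))
E
```

```text
t: 10.93
position: [0.4789, -0.3114, 0.1221]
tool_rot: [1.929, -2.48, -0.001]
contact_force: [0.1, 1.4, 0.6]
finger_gap: 0.0006
grasp_force: 0.4
t: 11.35
position: [0.4794, -0.3095, 0.1373]
tool_rot: [-1.929, 2.48, 0.0]
contact_force: [0.6, 0.3, 0.7]
finger_gap: 0.0006
grasp_force: 0.3
t: 11.77
position: [0.4793, -0.3097, 0.1471]
tool_rot: [1.929, -2.48, -0.0]
contact_force: [0.2, -0.3, 0.4]
finger_gap: 0.0005
grasp_force: 0.0
t: 12.18
position: [0.4782, -0.3091, 0.1861]
tool_rot: [1.927, -2.478, -0.005]
contact_force: [0.1, 0.6, 0.3]
finger_gap: 0.0007
grasp_force: 0.0
t: 12.43
position: [0.4817, -0.3109, 0.2484]
tool_rot: [-1.927, 2.476, -0.012]
contact_force: [0.1, -0.7, -0.8]
finger_gap: 0.0
grasp_force: 0.0
lever_pad 0.52 [ 0.47645677 -0.30305426  0.13964725]
gauge_block 0.39 [ 0.50796279 -0.19058166  0.05614291]
```

View pics/l2.png

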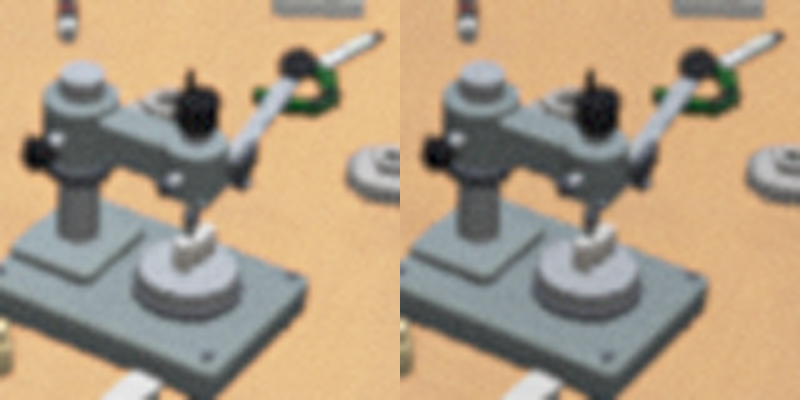

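Before and after are identical: the lever pad is up at (298,62), the contact is on the block at (192,245), and the block has not moved. Next is the zero key.

```bash
python3 -m handwheel '[{"x":0,"y":0,"z":0,"roll":7,"fingers":0},{"x":0,"y":0,"z":0,"roll":7,"fingers":0},{"x":0,"y":0,"z":0,"roll":7,"fingers":0},{"x":0,"y":0,"z":0,"roll":7,"fingers":0},{"x":0,"y":0,"z":0,"roll":7,"fingers":0}]'
python3 -m handwheel '[{"x":0,"y":0,"z":0,"roll":7,"fingers":0},{"x":0,"y":0,"z":0,"roll":7,"fingers":0},{"x":0,"y":0,"z":0,"roll":7,"fingers":0},{"x":0,"y":0,"z":0,"roll":7,"fingers":0},{"x":0,"y":0,"z":0,"roll":7,"fingers":0}]'
python3 -m handwheel '[{"x":0,"y":0,"z":0,"roll":7,"fingers":0},{"x":0,"y":0,"z":0,"roll":7,"fingers":0},{"x":0.035,"y":0,"z":0,"roll":0.4,"fingers":0},{"x":0.035,"y":0,"z":0,"roll":0,"fingers":0},{"x":0,"y":0.03,"z":0,"roll":0,"fingers":0}]'
python3 -m handwheel '[{"x":0,"y":0.04,"z":0,"roll":0,"fingers":0},{"x":0,"y":0.04,"z":0,"roll":0,"fingers":0},{"x":0,"y":0.04,"z":0,"roll":0,"fingers":0},{"x":0,"y":0.04,"z":0,"roll":0,"fingers":0},{"x":0,"y":0.04,"z":0,"roll":0,"fingers":0}]'
python3 -m handwheel '[{"x":0,"y":0.04,"z":0,"roll":0,"fingers":0},{"x":0,"y":0.04,"z":0,"roll":0,"fingers":0},{"x":0,"y":0.04,"z":0,"roll":0,"fingers":0},{"x":0,"y":0.04,"z":0,"roll":0,"fingers":0},{"x":0,"y":0.04,"z":0,"roll":0,"fingers":0}]'
python3 -m handwheel '[{"x":0,"y":0.04,"z":0,"roll":0,"fingers":0},{"x":0,"y":0.04,"z":0,"roll":0,"fingers":0},{"x":0,"y":0,"z":0,"roll":0,"fingers":0},{"x":0,"y":0,"z":0,"roll":0,"fingers":0}]'
cat > rel.py <<'E'
from h import *
import sys
s=robot.state();M=Ro.from_rotvec(s['tool_rot']).as_matrix()
print(s['position'],(M.T@(np.array(eval(sys.argv[1]))-s['position'])).round(4),M[:,1].round(3))
E
python3 rel.py .4943,.2534,.065
```

```text
t: 13.0
position: [0.4788, -0.3094, 0.241]
tool_rot: [1.084, -2.947, -0.002]
contact_force: [0.0, -0.9, 0.2]
finger_gap: 0.0003
grasp_force: 0.0
t: 13.42
position: [0.4788, -0.3094, 0.241]
tool_rot: [0.148, -3.136, -0.001]
contact_force: [0.5, 0.3, -0.1]
finger_gap: 0.0002
grasp_force: 0.0
t: 13.83
position: [0.409, -0.2709, 0.2407]
tool_rot: [-0.243, -3.128, -0.001]
contact_force: [0.7, 1.5, -0.1]
finger_gap: 0.0007
grasp_force: 0.0
t: 14.25
position: [0.4439, -0.0704, 0.2416]
tool_rot: [-0.237, -3.132, 0.0]
contact_force: [0.8, -0.3, -0.6]
finger_gap: 0.0006
grasp_force: 0.0
t: 14.67
position: [0.474, 0.1276, 0.2416]
tool_rot: [-0.236, -3.132, 0.001]
contact_force: [2.2, -0.5, 0.5]
finger_gap: 0.0004
grasp_force: 0.0
t: 15.0
position: [0.4863, 0.2064, 0.2406]
tool_rot: [-0.232, -3.131, 0.003]
contact_force: [-0.4, -1.3, -0.1]
finger_gap: 0.0004
grasp_force: 0.0
[0.48625904 0.20644168 0.24055362] [-0.0014  0.048   0.1754] [ 0.148  0.989 -0.002]
```

```bash
python3 -m handwheel '[{"x":-0.001,"y":0.03,"z":0,"roll":0,"fingers":0},{"x":0,"y":0.018,"z":0.03,"roll":0,"fingers":0},{"x":0,"y":0,"z":0.04,"roll":0,"fingers":0},{"x":0,"y":0,"z":0.04,"roll":0,"fingers":0},{"x":0,"y":0,"z":0.035,"roll":0,"fingers":0}]'
python3 -m handwheel '[{"x":0,"y":0,"z":0.02,"roll":0,"fingers":0},{"x":0,"y":0,"z":0,"roll":0,"fingers":0},{"x":0,"y":0,"z":0,"roll":0,"fingers":0}]'
python3 rel.py .4943,.2534,.055
python3 - <<'E'
from h import *
a=look('side')
cv2.imwrite('pics/z1.png',cv2.resize(a[255:335,220:320],(750,600),interpolation=cv2.INTER_CUBIC)[:,:,::-1])
E
```

```text
t: 15.42
position: [0.494, 0.2507, 0.0947]
tool_rot: [-0.238, -3.131, 0.001]
contact_force: [0.5, -0.8, -0.3]
finger_gap: 0.0004
grasp_force: 0.0
t: 15.67
position: [0.4945, 0.2507, 0.0764]
tool_rot: [-0.237, -3.131, 0.004]
contact_force: [-0.0, 0.0, 0.9]
finger_gap: 0.0005
grasp_force: 0.0
[0.49453731 0.25071629 0.07640504] [0.0006 0.0027 0.0214] [ 0.151  0.989 -0.003]
```

View pics/z1.png

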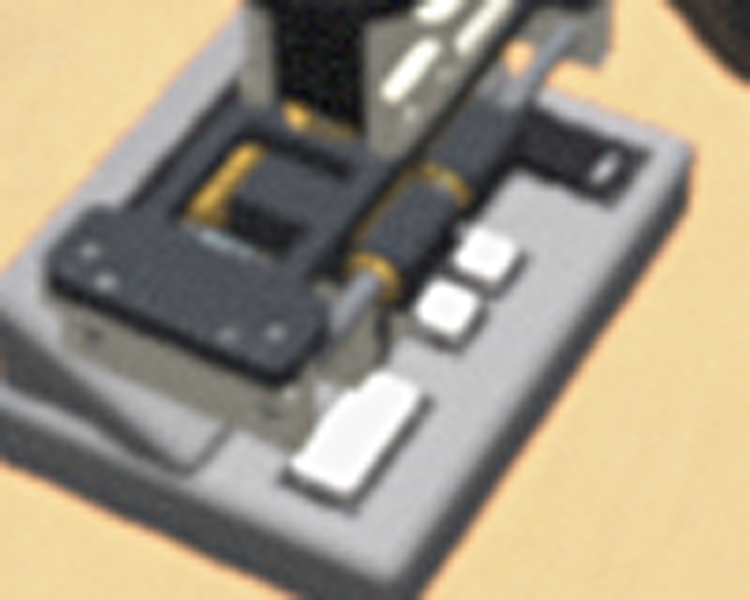

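The gripper hides the tip. The zero key at (365,435) and the small keys at (450,308) and (490,255) show as expected, and the gripper stands well above them. I descend in small steps, watching the force.

```bash
python3 -m handwheel '[{"x":0,"y":0.003,"z":0.01,"roll":0,"fingers":0},{"x":0,"y":0,"z":0.01,"roll":0,"fingers":0},{"x":0,"y":0,"z":0.004,"roll":0,"fingers":0},{"x":0,"y":0,"z":0,"roll":0,"fingers":0}]'
python3 -m handwheel '[{"x":0,"y":0,"z":0.003,"roll":0,"fingers":0},{"x":0,"y":0,"z":0.003,"roll":0,"fingers":0},{"x":0,"y":0,"z":0,"roll":0,"fingers":0}]'
python3 -m handwheel '[{"x":0,"y":0,"z":0.0015,"roll":0,"fingers":0},{"x":0,"y":0,"z":0,"roll":0,"fingers":0}]'
```

```text
t: 16.05
position: [0.495, 0.2547, 0.0524]
tool_rot: [-0.237, -3.132, 0.001]
contact_force: [-0.7, -0.1, -0.1]
finger_gap: 0.0001
grasp_force: 0.0
t: 16.3
position: [0.4957, 0.2553, 0.047]
tool_rot: [0.236, 3.132, 0.001]
contact_force: [-0.3, 1.4, 1.8]
finger_gap: 0.0004
grasp_force: 1.0
t: 16.47
position: [0.4957, 0.2553, 0.0457]
tool_rot: [0.236, 3.132, 0.001]
contact_force: [1.0, 0.2, 3.1]
finger_gap: 0.0004
grasp_force: 1.3
```

```bash
python3 -m handwheel '[{"x":0,"y":0,"z":0.0015,"roll":0,"fingers":0},{"x":0,"y":0,"z":0,"roll":0,"fingers":0}]'
python3 -m handwheel '[{"x":0,"y":0,"z":0.0012,"roll":0,"fingers":0},{"x":0,"y":0,"z":0,"roll":0,"fingers":0}]'
python3 -m handwheel '[{"x":0,"y":0,"z":0.001,"roll":0,"fingers":0},{"x":0,"y":0,"z":0,"roll":0,"fingers":0}]'
```

```text
t: 16.63
position: [0.4957, 0.2553, 0.0442]
tool_rot: [0.237, 3.132, 0.001]
contact_force: [-0.5, -0.5, 3.6]
finger_gap: 0.0002
grasp_force: 1.7
t: 16.8
position: [0.4957, 0.2554, 0.0433]
tool_rot: [0.236, 3.132, 0.001]
contact_force: [-0.2, -0.4, 6.4]
finger_gap: 0.0006
grasp_force: 2.8
t: 16.97
position: [0.4958, 0.2554, 0.0431]
tool_rot: [0.236, 3.132, 0.001]
contact_force: [-4.4, -0.9, 13.9]
finger_gap: 0.0003
grasp_force: 7.0
```

The force jump at z = 0.043 shows the key on its stop. I hold briefly, release and retreat.

```bash
python3 -m handwheel '[{"x":0,"y":0,"z":0,"roll":0,"fingers":0},{"x":0,"y":0,"z":0,"roll":0,"fingers":0},{"x":0,"y":0,"z":-0.005,"roll":0,"fingers":0},{"x":0,"y":0,"z":-0.01,"roll":0,"fingers":0},{"x":0,"y":0,"z":-0.03,"roll":0,"fingers":0}]'
python3 -m handwheel '[{"x":0,"y":0,"z":-0.04,"roll":0,"fingers":0},{"x":0,"y":0,"z":-0.04,"roll":0,"fingers":0},{"x":0,"y":0,"z":-0.03,"roll":0,"fingers":0},{"x":0,"y":0,"z":0,"roll":0,"fingers":0},{"x":0,"y":0,"z":0,"roll":0,"fingers":0}]'
python3 - <<'E'
from h import *
a=look('side')
cv2.imwrite('pics/z2.png',cv2.resize(a[150:335,200:360],(510,590),interpolation=cv2.INTER_CUBIC)[:,:,::-1])
E
```

```text
t: 17.38
position: [0.493, 0.253, 0.0839]
tool_rot: [-0.238, -3.127, 0.008]
contact_force: [0.7, 0.7, 0.2]
finger_gap: 0.0003
grasp_force: 0.0
t: 17.8
position: [0.4959, 0.2556, 0.1993]
tool_rot: [0.237, 3.13, 0.005]
contact_force: [-0.9, 0.1, -1.4]
finger_gap: 0.0004
grasp_force: 0.0
```

View pics/z2.png

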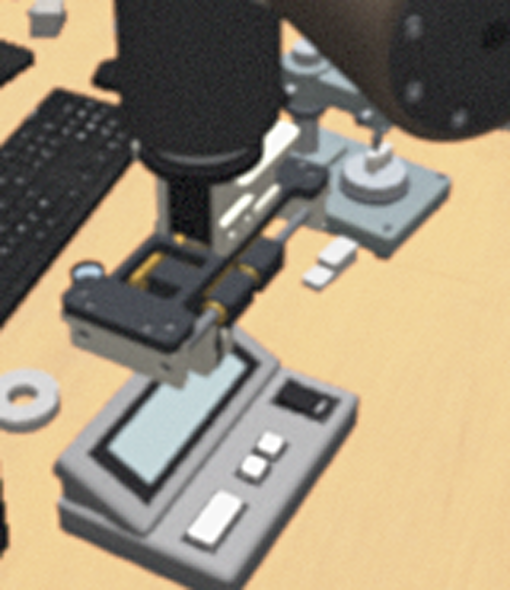

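The picture shows the zero key released (215,515), the rocker on (305,400), the gauge block in place (380,155) and the gripper clear of everything.

```bash
python3 -c "
from cell import robot
print(robot.finish_job())"
```

```text
the job is handed in; nothing more can be done
None
```

The job is handed in, with no verdict shown: the rocker looked flipped on, the lever was pressed to its stop and let up slowly, and the zero key was pressed to its stop and released; the gauge block and loose parts looked undisturbed.

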